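# Turn a drained spotting tile wells-up onto the reading stand

## Task

The ceramic spotting tile has drained lying wells-down on the wooden draining frame; get it ready for the next class. Stand it on end in the slotted wooden block and let go of it there, then take it again from the other side and lay it gently, wells facing up, on the two rails of the blue reading stand, in the middle and square to it. Do not drop the tile, and leave the pen case, the beaker and the low jar where they stand.

Things in the scene. Friction and masses are not known exactly. Their poses are not given: they have to be found in the camera images.
- tile: Flat ceramic spotting tile, 64 (its x) x 120 (its y) x 12 mm (its z), about 150 g. White glazed face with 3 x 5 grey-blue wells on its -z side, plain tan back on its +z side. Origin at its very middle. Starts wells down (+z up) on the draining frame, its y along the frame's y. Grip it across its 64 mm width at mid-length, where the space beside and below it is free between the rails.
- drainer_top (a point): Draining frame (fixed): light wood base 100 (x) x 150 (y) x 10 mm with a cork panel, and two darker wooden rails along x, 80 mm long, 10 mm thick, at y = -42 and +42 mm, their rubber tops 40 mm above the bench. This point: the middle between the rails at the height of their tops; z up.
- slot_floor (a point): Slotted block (fixed): reddish wood base 110 (x) x 90 (y) x 14 mm; two paler cheeks 52 mm long (x) leave an open-ended slot along x, 16 mm wide, straight for 24 mm, then flaring to 34 mm at 34 mm above its floor (cheek tops 52 mm above bench). Point: middle of slot floor, 14 mm above bench; z up. The tile stood on end has its middle 60 mm above it; let go, it leans up to 0.2 rad either way.
- reader_top (a point): Reading stand (fixed): blue base 100 (x) x 150 (y) x 10 mm with a white panel, and two aluminium rails along x, 80 mm long, 10 mm thick, at y = -42 and +42 mm, their rubber tops 40 mm above the bench. This point: the middle between the rails at the height of their tops; z up. The laid tile's middle is 6 mm above it, its y along the stand's y, either way round.
- pencase: White pen case with a blue end, 35 x 130 x 18 mm, lying in front of the draining frame; loose, to be left alone; origin at the centre of its underside.
- beaker: Small glass beaker, 60 mm wide, 50 mm tall, in front of the slotted block; loose, to be left alone; origin at the centre of its underside.
- lowjar: Low amber jar with a white lid, 56 mm wide, 50 mm tall, in front of the reading stand; loose, to be left alone; origin at the centre of its underside.
There are look-alikes about, which are no part of the job. There is more than one size of the tile; the job needs the smallest.

How it is judged:
By the outcome, as a careful person would: the job done as asked, in the order asked, and still so for the second after the job is handed in, with the robot touching nothing.
It also fails if it takes over 67 s, if anything falls off the work surface, if the arm or the gripper's body presses on something with over 40 N, if the wrist force passes 120 N, or if a joint passes its speed limit or range.

## Robot

A 7-joint arm with a two-finger parallel gripper is mounted at the origin on the work surface. World frame = base frame: x ahead of the robot, y to its left, z up, the work surface at z = 0. Lengths are in m, angles in rad, forces in N, time in s.
With the tool pointing down it reaches from about 0.425 to 0.875 m from the base axis. Payload 4.7 kg.
Tool frame: the origin (TCP) lies midway between the tips of the shut fingers; the grasp point (between the pads) lies 19 mm behind it; z points along the fingers, y is the line along which they close (so a half turn about z gives the same grasp; the last joint's range is limited). The gripper opens to 87 mm and grips with 3 to 60 N. Pads are 19 mm wide; open, the fingers measure 117 mm over their backs; the gripper's body (75 mm by 190 mm) begins 51 mm behind the grasp point.
Start: joints at [-1.113, 0.321, -0.07, 1.45, 0.023, 1.371, -0.057], TCP at [0.279, 0.587, 0.223] pointing down, gripper open.
Joint ranges: [-2.86, 2.86], [-0.3, 2.09], [-1.38, 1.24], [0.06, 2.45], [-1.56, 4.7], [0.09, 2.05], [-2.69, 2.69]. Speed limits (rad/s): [2.57, 2.57, 3.14, 3.14, 3.14, 3.14, 3.14].

## Interface

Orientations are given as a rotation vector (axis times angle).
In Python, from bench import ctrl gives the robot as it stands. The module is installed in compiled form; this text tells all that it offers.
- The arm moves only by the tool carry_out, never from a script. Its argument "steps" is a list of rows, each a list of 7 numbers: the turn, a rotation vector about the world's x, y, z in degrees, then the shift along the world's x, y, z in cm, then the opening, from 0 (shut) to 1 (fully open). A call has 1 to 12 rows; each row is the pose to reach, as a shift and turn from the pose commanded when the call began; what a row does not reach only later rows make up. A row lasts 1/10 s, in which the tool goes at most 50 mm and 8.59 degrees, less where a joint would pass 70% of its speed; a pose out of reach is approached as far as the arm can. A call with a gripper value outside its range is refused whole. The fingers move at their own pace and stop on an object; "squeeze" is the grip in N (left out, the last holds). Time passes only in rows, so rows that repeat a pose let the fingers close. It gives the time, the measured TCP pose, the force, the opening and the grip force at its end, in the units of the state.
- ctrl.get_state(): the state, without advancing time (a new reading comes with each control period).
- ctrl.get_image(name): name is "scene" or "top" or "wrist"; returns a dict with "pixels" (480x640x3 uint8, red, green, blue), "camera_matrix" (3x3 intrinsics, pixels), "cam_to_world" (4x4, takes a point from camera to world coordinates); the wrist camera has in their place "T_tool_cam" (4x4, takes a point from camera to tool coordinates, whose origin is the TCP and whose axes are the flange's). Camera axes: x right, y down, z forward; pixel columns grow to the right and rows downward; lengths in m; the calibration is good to about 2 mm. The wrist camera is an equidistant fisheye: a pixel r from the principal point sees the ray r / f radians off the axis. A picture is of the moment at which its call begins: read the wrist's pose just before it. There is no depth.
- ctrl.close_job(): hands the job in; it is judged then, once.
The state is a dict: "time": time; "joint_positions": joint angles; "qd": joint speeds; "joint_torque": joint torques, N m; "position": TCP position; "tool_rot": TCP orientation; "ft_force": force on the tool from outside, world axes, zero at the start; "torque": the same for the moment, N m; "grip_width": opening from 0.0 (shut) to 1.0 (fully open); "grip_force": force on a finger pad.
Only numpy, scipy, OpenCV 4.12 (cv2) and the standard library are available. Lean on these libraries where they do the work, as an engineer would, in place of code of your own. Each camera call takes 0.05 s, during which the arm holds its last target. There are 200 camera calls.

## Working session

There is one attempt and no reset: what is moved stays moved. The work goes in short steps, Python scripts to look and compute and a tool call to move; the robot and the scene stay as the last step left them, time stands still between calls to the robot, and variables do not carry over. Pictures are saved under pics/ and viewed, at most 10 in all, crops included, and the job is handed in when it is done.

Besides the shell and the picture viewer there is one more tool, called after ">>>" in YAML: its name, and indented under it one key for each argument. carry_out: Moves the arm, as the interface text tells. Its arguments: {"type":"object","properties":{"steps":{"type":"array","items":{"type":"array","items":{"type":"number"}}},"squeeze":{"type":"number"}},"required":["steps"]}

```bash
mkdir -p pics; python3 - <<'E'
from bench import ctrl
import cv2,pickle
d={}
for n in("top","scene"):
    i=ctrl.get_image(n);d[n]=i;cv2.imwrite(f"pics/{n}0.png",i["pixels"][...,::-1])
    print(n,i["camera_matrix"],i["cam_to_world"])
pickle.dump(d,open("d0.pkl","wb"))
print(ctrl.get_state())
E
```

```text
top [[486.24914411   0.         317.275183  ]
 [  0.         486.24914411 232.45643767]
 [  0.           0.           1.        ]] [[ 0.02230791 -0.99368342  0.10998012  0.33921782]
 [-0.99974294 -0.02261799 -0.00157252  0.10328901]
 [ 0.00405012 -0.10991677 -0.99393254  1.09964405]
 [ 0.          0.          0.          1.        ]]
scene [[562.21151699   0.         322.16563925]
 [  0.         562.21151699 235.22189361]
 [  0.           0.           1.        ]] [[ 0.72780302  0.53309281 -0.43141027  1.00282869]
 [ 0.68558369 -0.55029925  0.47659809 -0.49314024]
 [ 0.01666627 -0.64263737 -0.76598919  1.01447874]
 [ 0.          0.          0.          1.        ]]
{'time': 0.1, 'joint_positions': array([-1.11289923,  0.32175764, -0.0700783 ,  1.45151542,  0.0225964 ,
        1.37076584, -0.05689229]), 'qd': array([ 0.00139846, -0.00264511, -0.00168847, -0.002055  , -0.00091531,
       -0.00030483,  0.00111603]), 'joint_torque': array([ 5.51292669e-04, -4.92574668e+01, -4.05105958e-01, -3.13395917e+01,
       -6.41643419e-02,  3.95620940e-02,  5.40233782e-05]), 'position': array([0.27893668, 0.58659042, 0.22158398]), 'tool_rot': array([-6.91303641e-01, -3.06430152e+00,  2.56951170e-03]), 'ft_force': array([ 0.59924563, -0.19576087, -0.6495732 ]), 'torque': array([ 0.08412741,  0.01439388, -0.02582215]), 'grip_force': 0.0, 'grip_width': 1.000972750908058}
```

View pics/top0.png

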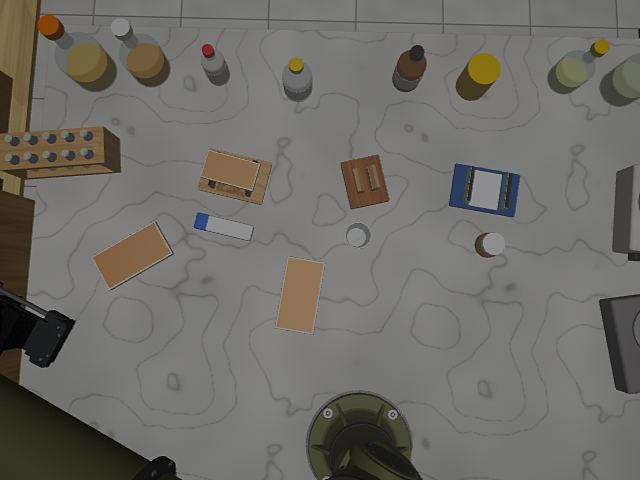

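View pics/scene0.png

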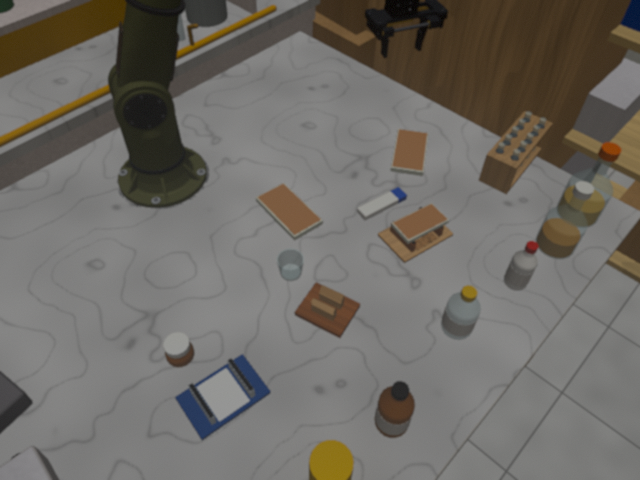

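Top view: the frame with its tile is at px (231,170), the slotted block at (365,181) and the blue stand at (485,190). The pen case is at (223,226), the beaker at (358,235) and the jar at (490,244). Two larger tiles lie on the bench at (133,255) and (300,295). I'll measure these now.

```bash
cat > h.py <<'E'
import numpy as np,cv2
def cast(im,px,z):
    K=im["camera_matrix"];T=im["cam_to_world"];px=np.atleast_2d(px).astype(float)
    r=np.c_[(px[:,0]-K[0,2])/K[0,0],(px[:,1]-K[1,2])/K[1,1],np.ones(len(px))]@T[:3,:3].T
    return T[:3,3]+r*((z-T[2,3])/r[:,2])[:,None]
def rect(im,mask,z,near):
    """min-area rect in world xy of the component nearest pixel near"""
    n,l,s,c=cv2.connectedComponentsWithStats(mask.astype(np.uint8))
    ok=[i for i in range(1,n) if s[i,4]>15]
    i=min(ok,key=lambda i:np.hypot(*(c[i]-near)))
    cs,_=cv2.findContours((l==i).astype(np.uint8),0,2)
    p=cast(im,max(cs,key=len)[:,0],z)[:,:2]
    (x,y),(w,h),a=cv2.minAreaRect((p*1000).astype(np.float32))
    return np.round([x,y,w,h,a],1),s[i]
E
python3 - <<'E'
import pickle,cv2,numpy as np
from h import *
d=pickle.load(open("d0.pkl","rb"));im=d["top"];p=im["pixels"]
hsv=cv2.cvtColor(p,cv2.COLOR_RGB2HSV);H,S,V=[hsv[...,i].astype(int) for i in range(3)]
for q in [(231,160),(205,188),(263,190),(365,200),(360,180),(376,180),(352,180),(458,200),(487,187),(133,255),(300,295),(238,228),(492,244),(357,234)]:print(q,hsv[q[1],q[0]],end=';')
print()
blue=(abs(H-111)<12)&(S>120)&(V>50)
print("reader",rect(im,blue,.010,(485,190)))
for n,c in(("drain",(233,175)),("block",(365,181)),("b1",(133,255)),("b2",(300,295))):
    for t in(60,80,100,120):print(n,t,rect(im,(H<22)&(S>t)&(V>50),.014 if n=="block" else .01,c))
up=cv2.resize(p[140:260,185:535],None,fx=2.28,fy=2.28,interpolation=2);cv2.imwrite("pics/crop1.png",up[...,::-1])
E
```

```text
(231, 160) [ 15 114 134];(205, 188) [ 17 104 120];(263, 190) [ 17 108 128];(365, 200) [ 12 135 102];(360, 180) [ 17 104  98];(376, 180) [ 18 110 121];(352, 180) [ 12 138 107];(458, 200) [110 138  96];(487, 187) [120   4 142];(133, 255) [ 15 122 130];(300, 295) [ 15 104 144];(238, 228) [120   2 142];(492, 244) [120   2 142];(357, 234) [  0   2 138];
reader (array([ 566.9, -276.5,  148. ,   98.4,   81.1]), array([ 449,  164,   71,   53, 1096], dtype=int32))
drain 60 (array([585.8, 293.3, 149.5, 100.1,  77.7]), array([ 198,  148,   74,   57, 2578], dtype=int32))
drain 80 (array([599.6, 305.5, 118.3,  60.4,  75.9]), array([ 201,  151,   57,   38, 1346], dtype=int32))
drain 100 (array([599.9, 305.8, 117.1,  59.4,  75.8]), array([ 201,  151,   57,   38, 1306], dtype=int32))
drain 120 (array([553.9, 300.6,  64.2,  14.9,  75.9]), array([217, 183,  28,  13,  95], dtype=int32))
block 60 (array([579.3,  -2.6, 109.7,  90.4,  13.5]), array([ 341,  155,   48,   54, 1873], dtype=int32))
block 80 (array([579.1,  -2.8, 109.3,  89.5,  13.5]), array([ 341,  155,   48,   54, 1814], dtype=int32))
block 1
[... 329 characters left out ...]
, 517.2,  78.4, 153.3,  31.7]), array([  93,  223,   77,   65, 2399], dtype=int32))
b1 100 (array([399.5, 517.1,  78.2, 153.2,  31.8]), array([  93,  223,   77,   65, 2396], dtype=int32))
b1 120 (array([400. , 517.4,  77.1, 153.1,  31.9]), array([  93,  223,   76,   65, 1708], dtype=int32))
b2 60 (array([320.1, 137.4,  79.4, 154.7,  81.6]), array([ 277,  258,   47,   75, 2488], dtype=int32))
b2 80 (array([320. , 138. ,  77.8, 154.2,  81.7]), array([ 277,  258,   46,   75, 2455], dtype=int32))
b2 100 (array([320.1, 137.9,  76.3, 153.2,  81.7]), array([ 277,  258,   46,   74, 2381], dtype=int32))
b2 120 (array([553.9, 300.6,  64.2,  14.9,  75.9]), array([217, 183,  28,  13,  95], dtype=int32))
```

View pics/crop1.png

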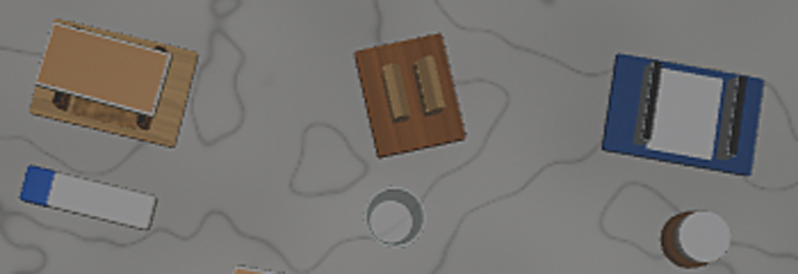

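```bash
python3 - <<'E'
import pickle,cv2,numpy as np
from h import *
d=pickle.load(open("d0.pkl","rb"))
C={"top":dict(tile=(231,168),block=(365,181),reader=(485,190),jar=(492,244)),"scene":dict(tile=(420,222),block=(328,310),reader=(222,395),jar=(177,345))}
for n in d:
    im=d[n];p=im["pixels"];hsv=cv2.cvtColor(p,cv2.COLOR_RGB2HSV);H,S,V=[hsv[...,i].astype(int) for i in range(3)]
    print(n,"tile",rect(im,(abs(H-15)<=1)&(S>90)&(V>110),.052,C[n]["tile"]))
    print("block",rect(im,(H<22)&(S>80)&(V>40),.014,C[n]["block"]))
    print("reader",rect(im,(abs(H-111)<12)&(S>120)&(V>50),.010,C[n]["reader"]))
    print("panel",rect(im,(S<30)&(V>130),.010,C[n]["reader"]))
print("beaker rim",cast(d["top"],[(358.2,235)],.05),"jar",cast(d["top"],[(493,244)],.05))
print("pencase",cast(d["top"],[(223,226.5)],.018))
E
```

```text
top tile (array([589.5, 297.7, 113.7,  57.7,  75.8]), array([ 201,  151,   57,   38, 1317], dtype=int32))
block (array([579.1,  -2.8, 109.3,  89.5,  13.5]), array([ 341,  155,   48,   54, 1814], dtype=int32))
reader (array([ 566.9, -276.5,  148. ,   98.4,   81.1]), array([ 449,  164,   71,   53, 1096], dtype=int32))
panel (array([ 567.2, -278.9,   63.3,   83.3,   81. ]), array([469, 170,  33,  40, 965], dtype=int32))
scene tile (array([591.1, 293.6, 110.4,  55.7,  75.2]), array([395, 205,  51,  33, 675], dtype=int32))
block (array([584. ,  -8.4, 108.7,  92. ,  13.9]), array([ 296,  283,   63,   53, 1908], dtype=int32))
reader (array([ 570.6, -282.4,  145.1,   96.3,   81. ]), array([ 177,  356,   92,   82, 1331], dtype=int32))
panel (array([ 568.7, -281.2,   64.8,   83.1,   80.9]), array([ 198,  369,   51,   52, 1441], dtype=int32))
beaker rim [[0.45182945 0.01266575 0.05      ]] jar [[ 0.43884903 -0.28004355  0.05      ]]
pencase [[0.46751556 0.31293536 0.018     ]]
```

```bash
cat >> h.py <<'E'
from scipy.spatial.transform import Rotation as Rn
def ax(yaw):
    a=np.radians(yaw);return np.array([np.cos(a),np.sin(a),0]),np.array([-np.sin(a),np.cos(a),0]),np.array([0,0,1.])
def rot(y,z): return Rn.from_matrix(np.c_[np.cross(y,z),y,z])
def go(st,R,g,name=""):
    """print turn(deg) and shift(cm) to bring the grasp point to g with orientation R"""
    C=Rn.from_rotvec(st["tool_rot"]);p=np.array(g)+.019*R.apply([0,0,1])
    print(name,"turn",np.round(np.degrees((R*C.inv()).as_rotvec()),1),"shift",np.round((p-st["position"])*100,2),"tcp",np.round(p,4))
E
python3 - <<'E'
from h import *; from bench import ctrl
s=ctrl.get_state();u,v,w=ax(-14.2);t=np.radians(25)
R=rot(u,-np.cos(t)*w+np.sin(t)*v)
c=np.array([.590,.2965,.046])-.010*v
go(s,R,c+[0,0,.1],"hover");go(s,R,c,"grasp")
E
```

```text
hover turn [ 24.5  11.4 -77.5] shift [ 31.06 -29.2   -9.28] tcp [0.5895 0.2946 0.1288]
grasp turn [ 24.5  11.4 -77.5] shift [ 31.06 -29.2  -19.28] tcp [0.5895 0.2946 0.0288]
```

>>> carry_out:
  steps:
    - [12,6,-39,15,-14,0,1]
    - [24.5,11.4,-77.5,31,-29.2,-9,1]
    - [24.5,11.4,-77.5,31,-29.2,-9,1]
    - [24.5,11.4,-77.5,31,-29.2,-9,1]
    - [24.5,11.4,-77.5,31,-29.2,-9,1]
    - [24.5,11.4,-77.5,31,-29.2,-9,1]
    - [24.5,11.4,-77.5,31,-29.2,-9,1]
    - [24.5,11.4,-77.5,31,-29.2,-9,1]
    - [24.5,11.4,-77.5,31,-29.2,-9,1]
    - [24.5,11.4,-77.5,31,-29.2,-9,1]
    - [24.5,11.4,-77.5,31,-29.2,-9,1]
    - [24.5,11.4,-77.5,31,-29.2,-9,1]

```text
time: 1.3
position: [0.5883, 0.296, 0.1324]
tool_rot: [-2.234, -1.743, -0.495]
ft_force: [0.1, 0.7, -0.6]
grip_width: 1.001
grip_force: 0.0
```

```bash
python3 - <<'E'
from h import *; from bench import ctrl
import pickle
s=ctrl.get_state();u,v,w=ax(-14.2);t=np.radians(25)
R=rot(u,-np.cos(t)*w+np.sin(t)*v)
c=np.array([.590,.2965,.046])-.010*v
go(s,R,c+[0,0,.1],"hover");go(s,R,c,"grasp");print(s["joint_positions"].round(2),s["time"])
i=ctrl.get_image("wrist");i["s"]=s;pickle.dump(i,open("w1.pkl","wb"));cv2.imwrite("pics/w1.png",i["pixels"][...,::-1]);print(i["camera_matrix"],i["T_tool_cam"])
E
```

```text
hover turn [ 0.1  0.1 -0.1] shift [ 0.12 -0.14 -0.37] tcp [0.5895 0.2946 0.1288]
grasp turn [ 0.1  0.1 -0.1] shift [  0.12  -0.14 -10.37] tcp [0.5895 0.2946 0.0288]
[-0.56  0.25  0.29  1.82 -0.56  0.93 -0.23] 1.3
[[371.64829954   0.         317.77200128]
 [  0.         371.64829954 238.46405005]
 [  0.           0.           1.        ]] [[ 1.58934496e-03 -9.68867421e-01 -2.47575028e-01  6.76309343e-02]
 [ 9.99998711e-01  1.59673468e-03  1.70932838e-04 -1.11211843e-03]
 [ 2.29700375e-04 -2.47574981e-01  9.68868709e-01 -1.61330559e-01]
 [ 0.00000000e+00  0.00000000e+00  0.00000000e+00  1.00000000e+00]]
```

View pics/w1.png

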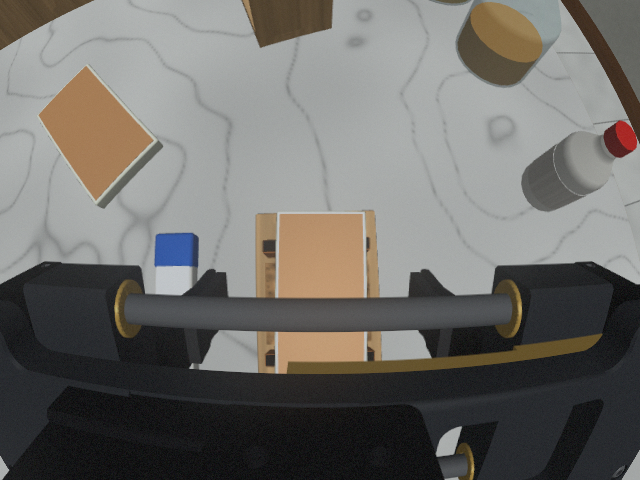

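The wrist view shows the tile at columns 277–367, with its far end at row 212, and it sits centrally between the fingers (about columns 210 and 430). I'll cast its far corners to check the position along its length.

```bash
cat >> h.py <<'E'
def wcast(i,px,z):
    K=i["camera_matrix"];s=i["s"];px=np.atleast_2d(px).astype(float)
    d=(px-[K[0,2],K[1,2]])/K[0,0];r=np.linalg.norm(d,axis=1)
    ray=np.c_[d*(np.sin(r)/r)[:,None],np.cos(r)]
    T=i["T_tool_cam"];R=Rn.from_rotvec(s["tool_rot"])
    o=s["position"]+R.apply(T[:3,3]);w=R.apply(ray@T[:3,:3].T)
    return o+w*((z-o[2])/w[:,2])[:,None]
E
python3 - <<'E'
import pickle
from h import *
i=pickle.load(open("w1.pkl","rb"));q=wcast(i,[(276.5,211.5),(366.5,211.5)],.052)[:,:2];print(q)
e=q[1]-q[0];print(np.linalg.norm(e),np.degrees(np.arctan2(e[1],e[0])))
n=np.array([e[1],-e[0]])/np.linalg.norm(e);print("centre",q.mean(0)+.06*n)
E
```

```text
[[0.57353019 0.36219301]
 [0.6358345  0.3467221 ]]
0.06419639087846123 -13.945186100040447
centre [0.59022273 0.29622595]
```

>>> carry_out:
  steps:
    - [0,0,0,0.1,-0.1,-2,1]
    - [0,0,0,0.1,-0.1,-4,1]
    - [0,0,0,0.1,-0.1,-6,1]
    - [0,0,0,0.1,-0.1,-8,1]
    - [0,0,0,0.1,-0.1,-9.3,1]
    - [0,0,0,0.1,-0.1,-10.2,1]
    - [0,0,0,0.1,-0.1,-10.2,1]
    - [0,0,0,0.1,-0.1,-10.2,1]

```text
time: 2.15
position: [0.5906, 0.2945, 0.0313]
tool_rot: [-2.236, -1.74, -0.498]
ft_force: [-0.1, 0.1, 0.5]
grip_width: 0.999
grip_force: 0.0
```

>>> carry_out:
  steps:
    - [0,0,0,0,0,-0.2,1]
    - [0,0,0,0,0,-0.2,0.6]
    - [0,0,0,0,0,-0.2,0.6]
    - [0,0,0,0,0,-0.2,0.6]
    - [0,0,0,0,0,-0.2,0.6]
    - [0,0,0,0,0,-0.2,0.6]
    - [0,0,0,0,0,-0.2,0.6]
  squeeze: 30

```text
time: 2.85
position: [0.5902, 0.2941, 0.0288]
tool_rot: [-2.237, -1.739, -0.497]
ft_force: [-1.4, 0.2, 1.1]
grip_width: 0.731
grip_force: 30.0
```

>>> carry_out:
  steps:
    - [0,0,0,0,0,2,0.6]
    - [0,0,0,0,0,6,0.6]
    - [0,0,0,0,0,10,0.6]
    - [0,0,0,0,0,15,0.6]
    - [0,0,0,0,0,20,0.6]
    - [-8,2,0,0,-8,24,0.6]
    - [-16,4,0,0,-16,25,0.6]
    - [-24.2,6.1,0,0,-25,25,0.6]
    - [-24.2,6.1,0,0,-35,25,0.6]
    - [-24.2,6.1,0,0,-46,25,0.6]
    - [-24.2,6.1,0,0,-46,25,0.6]
    - [-24.2,6.1,0,0,-46,25,0.6]

```text
time: 4.05
position: [0.5896, -0.0506, 0.2746]
tool_rot: [2.478, 1.929, 0.002]
ft_force: [0.7, 0.9, -1.2]
grip_width: 0.728
grip_force: 30.0
```

>>> carry_out:
  steps:
    - [0,0,0,0,-6.3,0,0.6]
    - [0,0,0,0,-6.3,0,0.6]
    - [0,0,0,0,-6.3,0,0.6]
    - [0,0,0,0,-6.3,0,0.6]

```text
time: 4.45
position: [0.5901, -0.1105, 0.2744]
tool_rot: [2.479, 1.93, 0.003]
ft_force: [-0.5, 0.7, -0.5]
grip_width: 0.727
grip_force: 30.0
```

```bash
python3 - <<'E'
from h import *; from bench import ctrl
import pickle
s=ctrl.get_state()
i=ctrl.get_image("wrist");i["s"]=s;pickle.dump(i,open("w2.pkl","wb"));cv2.imwrite("pics/w2.png",i["pixels"][...,::-1]);print(s["position"],s["grip_width"],s["qd"].round(3),s["joint_positions"].round(2))
E
```

```text
[ 0.5901092  -0.11048754  0.27437952] 0.7274528350603724 [-0.025 -0.001 -0.026  0.     0.001  0.     0.004] [-0.32  0.21  0.54  1.52 -0.11  1.44 -0.02]
```

View pics/w2.png

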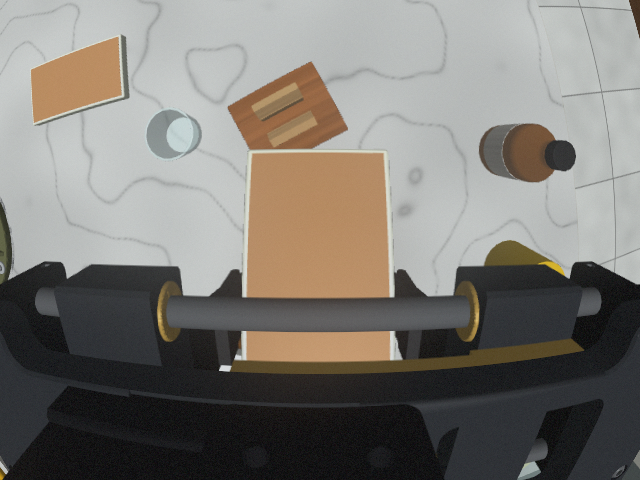

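The block's base corners are near (228,107), (312,62) and (347,128), with the slot between its cheeks around (285,112). The tile is held square, with its far edge at row 151.

```bash
python3 - <<'E'
from h import *
import pickle
i=pickle.load(open("w2.pkl","rb"));p=i["pixels"]
hsv=cv2.cvtColor(p,cv2.COLOR_RGB2HSV);H,S,V=[hsv[...,k].astype(int) for k in range(3)]
print(hsv[75,310],hsv[100,275],hsv[125,295],hsv[112,285])
m=((H<=14)&(S>100)&(V>40)&(V<180));m[150:]=0;m[:,:200]=0;m[:,360:]=0
m=cv2.morphologyEx(m.astype(np.uint8),2,np.ones((3,3),np.uint8))
cs,_=cv2.findContours(m,0,1);c=max(cs,key=cv2.contourArea)[:,0].astype(float)
# refine the three visible sides: fit lines on world points close to nominal corner lines
P=np.array([(228,107),(312,62),(347,128)],float)
W=wcast(i,P,.014)[:,:2];print("corner centre",(W[0]+W[2])/2*1000,[np.linalg.norm(W[1]-W[k])*1000 for k in(0,2)])
q=wcast(i,c,.014)[:,:2]
L=[]
for a,b in((0,1),(1,2)):
    e=(W[b]-W[a])/np.linalg.norm(W[b]-W[a]);n=np.array([-e[1],e[0]]);k=(abs((q-W[a])@n)<.003)&((q-W[a])@e>.008)&((W[b]-q)@e>.008)
    vx,vy,x,y=cv2.fitLine((q[k]*1000).astype(np.float32),2,0,.01,.01).ravel();L.append((vx,vy,x,y));print(k.sum(),np.degrees(np.arctan2(vy,vx))%180)
(vx,vy,x,y),(ux,uy,X,Y)=L
s=np.linalg.solve(np.array([[vx,-ux],[vy,-uy]]),[X-x,Y-y])[0];C=np.array([x+s*vx,y+s*vy]);print("corner",C,W*1000)
for yaw in(13.5,14):
    u,v,_=ax(yaw);print(yaw,"centre from corner",C-55*u[:2]-45*v[:2])
Ch=[(252,107),(299,84),(268,133),(313,110)]
print("cheek pts top",wcast(i,Ch,.052)[:,:2]*1000)
t=np.array([(244.,151),(387,151)])
R=Rn.from_rotvec(i["s"]["tool_rot"]);print(R.as_matrix().round(3))
cv2.imwrite("pics/c2.png",cv2.resize(p[50:160,215:365],None,fx=5,fy=5,interpolation=2)[...,::-1])
E
```

```text
[ 12 136 148] [ 18 101 154] [ 17 102 152] [ 13 143 150]
corner centre [580.73935531  -3.23097787] [np.float64(107.89488868953964), np.float64(85.83534343233777)]
71 13.811802
54 103.54792
corner [622.10925   51.578796] [[518.49134441  26.13519319]
 [623.48370748  50.99300287]
 [642.98736622 -32.59714893]]
13.5 centre from corner [579.13394868  -5.01734504]
14 centre from corner [579.62947329  -5.39021555]
cheek pts top [[550.72415414  12.3648242 ]
 [603.30292716  22.80967508]
 [559.99024288 -18.58502034]
 [610.4460787   -7.30166901]]
[[ 0.245  0.97   0.002]
 [ 0.97  -0.245  0.001]
 [ 0.001  0.001 -1.   ]]
```

View pics/c2.png

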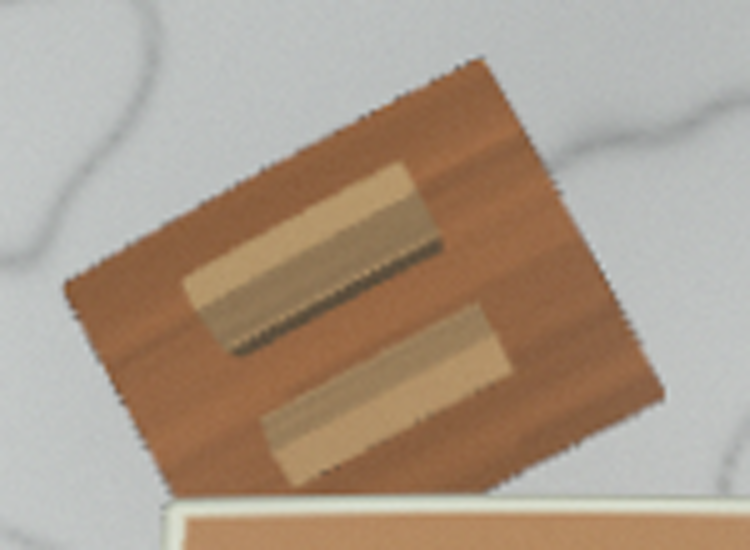

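The crop shows the cheek tops' inner edges running (200,308)–(413,195) and (280,447)–(497,342). The slot lies midway between them.

```bash
python3 - <<'E'
from h import *
import pickle
i=pickle.load(open("w2.pkl","rb"))
c=np.array([(200,308),(413,195),(280,447),(497,342)])/5+[214.6,49.6]
for z in(.048,.052):
    q=wcast(i,c,z)[:,:2]*1000;u,v,_=ax(13.7)
    print(z,q.round(1).tolist(),q.mean(0),"gap",((q[0]+q[1])/2-(q[2]+q[3])/2)@v[:2],"v of mid",q.mean(0)@v[:2])
c=np.array([(238,355),(442,240)])/5+[214.6,49.6];q=wcast(i,c,.014)[:,:2]*1000
print("inner foot of +y cheek v-8:",q@v[:2]-8)
for C in((580.7,-3.2),(579.4,-5.2),(579.1,-2.8)):print(np.array(C)@v[:2],np.array(C)@u[:2])
E
```

```text
0.048 [[551.7, 7.8], [600.3, 19.2], [560.6, -25.1], [609.4, -15.3]] [580.49648242  -3.35364324] gap 34.93119960033777 v of mid -140.7419398297607
0.052 [[552.2, 7.3], [600.3, 18.5], [561.0, -25.3], [609.4, -15.6]] [580.75371058  -3.77757601] gap 34.571006060279586 v of mid -141.21473278264102
inner foot of +y cheek v-8: [-139.35549838 -138.31937834]
-140.64086860429722 563.4206919152232
-142.2760772544072 561.684001767095
-139.8733079225932 561.9609485816532
```

```bash
cat >> h.py <<'E'
u1,v1,w1=ax(13.7); SL=.5625*u1-.1407*v1+np.array([0,0,.014])
def H(R,p): T=np.eye(4);T[:3,:3]=R;T[:3,3]=p;return T
def rv(v): return Rn.from_rotvec(v).as_matrix()
tu,tv,tw=ax(-14.1)
REL=np.linalg.inv(H(rv([-2.237,-1.739,-.497]),[.5902,.2941,.0288]))@H(np.c_[tu,tv,tw],[.5902,.2962,.046])  # tile in tool
def tile_go(st,Tt,rel,name=""):
    T=Tt@np.linalg.inv(rel);R=Rn.from_matrix(T[:3,:3])*Rn.from_rotvec(st["tool_rot"]).inv()
    print(name,"turn",np.degrees(R.as_rotvec()).round(1),"shift",((T[:3,3]-st["position"])*100).round(2),"tcp",T[:3,3].round(4))
def stand(h,lean=0):
    """tile stood in slot, h above floor, top leaning lean rad towards +v"""
    R=Rn.from_rotvec(-lean*u1).as_matrix()
    return H(R@np.c_[u1,-w1,v1],SL+[0,0,h]+R@np.array([0,0,.06]))
def wproj(i,P):
    T=np.linalg.inv(H(rv(i["s"]["tool_rot"]),i["s"]["position"])@i["T_tool_cam"]);c=np.atleast_2d(P)@T[:3,:3].T+T[:3,3]
    r=np.linalg.norm(c[:,:2],axis=1);th=np.arctan2(r,c[:,2]);K=i["camera_matrix"];return c[:,:2]/r[:,None]*th[:,None]*K[0,0]+K[:2,2]
E
python3 - <<'E'
from h import *; from bench import ctrl
import pickle
i=pickle.load(open("w2.pkl","rb"));s=i["s"]
T=H(rv(s["tool_rot"]),s["position"])@REL
print("pred far corners",wproj(i,np.array([[-.032,.06,.006],[.032,.06,.006],[-.032,0,.006],[.032,0,.006]])@T[:3,:3].T+T[:3,3]).round(0).tolist())
s=ctrl.get_state();tile_go(s,stand(.12),REL,"high");tile_go(s,stand(.05),REL,"hover");tile_go(s,stand(.0),REL,"in")
E
```

```text
pred far corners [[247.0, 151.0], [390.0, 151.0], [242.0, 286.0], [396.0, 286.0]]
high turn [-65.7   0.   24.6] shift [-0.59  8.94 -7.84] tcp [ 0.5844 -0.0201  0.196 ]
hover turn [-65.7   0.   24.6] shift [ -0.59   8.94 -14.84] tcp [ 0.5844 -0.0201  0.126 ]
in turn [-65.7   0.   24.6] shift [ -0.59   8.94 -19.84] tcp [ 0.5844 -0.0201  0.076 ]
```

>>> carry_out:
  steps:
    - [-65.7,0,24.6,-0.6,8.9,-3,0.6]
    - [-65.7,0,24.6,-0.6,8.9,-3,0.6]
    - [-65.7,0,24.6,-0.6,8.9,-3,0.6]
    - [-65.7,0,24.6,-0.6,8.9,-3,0.6]
    - [-65.7,0,24.6,-0.6,8.9,-3,0.6]
    - [-65.7,0,24.6,-0.6,8.9,-3,0.6]
    - [-65.7,0,24.6,-0.6,8.9,-3,0.6]
    - [-65.7,0,24.6,-0.6,8.9,-3,0.6]
    - [-65.7,0,24.6,-0.6,8.9,-3,0.6]
    - [-65.7,0,24.6,-0.6,8.9,-3,0.6]
    - [-65.7,0,24.6,-0.6,8.9,-3,0.6]
    - [-65.7,0,24.6,-0.6,8.9,-3,0.6]

```text
time: 5.7
position: [0.5848, -0.0238, 0.2465]
tool_rot: [1.31, 1.653, -0.821]
ft_force: [-0.7, 0.1, -1.1]
grip_width: 0.731
grip_force: 30.0
```

```bash
python3 - <<'E'
from h import *; from bench import ctrl
s=ctrl.get_state();print(s["joint_positions"].round(2));tile_go(s,stand(.12),REL,"high");tile_go(s,stand(.05),REL,"hover");tile_go(s,stand(.0),REL,"in")
E
```

```text
[-0.89  0.37  0.37  1.82  0.94  1.5  -0.63]
high turn [-0.2  0.4  0.2] shift [-0.04  0.38 -5.04] tcp [ 0.5844 -0.0201  0.196 ]
hover turn [-0.2  0.4  0.2] shift [ -0.04   0.38 -12.04] tcp [ 0.5844 -0.0201  0.126 ]
in turn [-0.2  0.4  0.2] shift [ -0.04   0.38 -17.04] tcp [ 0.5844 -0.0201  0.076 ]
```

>>> carry_out:
  steps:
    - [-0.2,0.4,0.2,0,0.4,-3,0.6]
    - [-0.2,0.4,0.2,0,0.4,-6,0.6]
    - [-0.2,0.4,0.2,0,0.4,-9,0.6]
    - [-0.2,0.4,0.2,0,0.4,-11,0.6]
    - [-0.2,0.4,0.2,0,0.4,-12,0.6]
    - [-0.2,0.4,0.2,0,0.4,-12,0.6]
    - [-0.2,0.4,0.2,0,0.4,-12,0.6]
    - [-0.2,0.4,0.2,0,0.4,-12,0.6]

```text
time: 6.5
position: [0.5849, -0.0188, 0.1264]
tool_rot: [1.299, 1.659, -0.828]
ft_force: [0.3, -0.2, -1.0]
grip_width: 0.726
grip_force: 30.0
```

```bash
python3 - <<'E'
from h import *; from bench import ctrl
s=ctrl.get_state();tile_go(s,stand(.05),REL,"hover");tile_go(s,stand(.0),REL,"in")
i=ctrl.get_image("scene");cv2.imwrite("pics/s3.png",cv2.resize(i["pixels"][200:360,220:440],None,fx=3.4,fy=3.4,interpolation=2)[...,::-1])
E
```

```text
hover turn [ 0.2 -0.  -0.2] shift [-0.05 -0.12 -0.03] tcp [ 0.5844 -0.0201  0.126 ]
in turn [ 0.2 -0.  -0.2] shift [-0.05 -0.12 -5.03] tcp [ 0.5844 -0.0201  0.076 ]
```

View pics/s3.png

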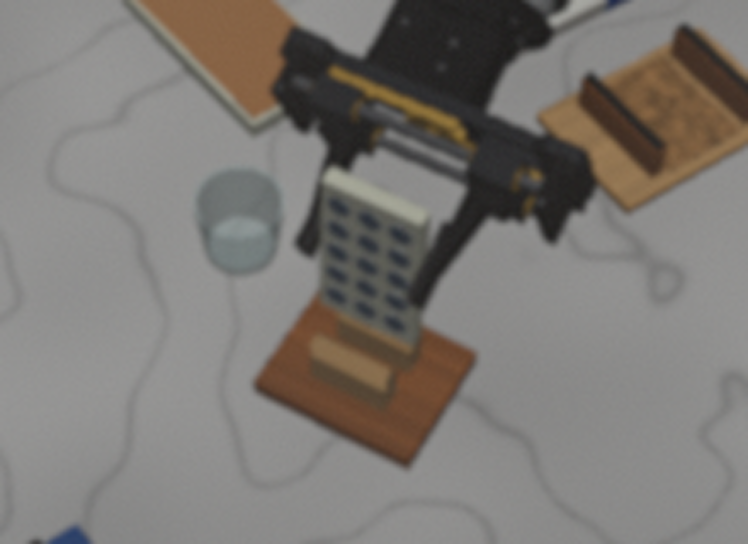

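The tile hangs upright above the slot with its wells toward −y, and the gripper is clear of the beaker. Now I'll lower it.

>>> carry_out:
  steps:
    - [0.2,0,-0.2,0,-0.1,-0.5,0.6]
    - [0.2,0,-0.2,0,-0.1,-1.2,0.6]
    - [0.2,0,-0.2,0,-0.1,-1.9,0.6]
    - [0.2,0,-0.2,0,-0.1,-2.6,0.6]
    - [0.2,0,-0.2,0,-0.1,-3.2,0.6]
    - [0.2,0,-0.2,0,-0.1,-3.8,0.6]
    - [0.2,0,-0.2,0,-0.1,-4.3,0.6]
    - [0.2,0,-0.2,0,-0.1,-4.6,0.6]
    - [0.2,0,-0.2,0,-0.1,-4.6,0.6]

```text
time: 7.45
position: [0.584, -0.02, 0.0785]
tool_rot: [1.302, 1.661, -0.83]
ft_force: [-0.2, 0.4, -2.2]
grip_width: 0.731
grip_force: 30.0
```

```bash
python3 - <<'E'
from h import *; from bench import ctrl
s=ctrl.get_state();tile_go(s,stand(.0),REL,"in");tile_go(s,stand(.001,.14),REL,"lean")
E
```

```text
in turn [ 0.1 -0.2  0. ] shift [ 0.04 -0.01 -0.25] tcp [ 0.5844 -0.0201  0.076 ]
lean turn [-7.7 -2.1  0. ] shift [-0.17  0.85  0.03] tcp [ 0.5823 -0.0115  0.0788]
```

>>> carry_out:
  steps:
    - [0,0,0,0,0,-0.1,0.6]
    - [0,0,0,0,0,-0.2,0.6]
    - [0,0,0,0,0,-0.25,0.6]
    - [0,0,0,0,0,-0.25,0.6]

```text
time: 7.85
position: [0.5843, -0.0199, 0.0769]
tool_rot: [1.303, 1.66, -0.83]
ft_force: [0.1, 1.0, -0.2]
grip_width: 0.731
grip_force: 30.0
```

>>> carry_out:
  steps:
    - [-2,-0.5,0,-0.05,0.2,0.05,0.6]
    - [-4,-1,0,-0.1,0.4,0.15,0.6]
    - [-6,-1.5,0,-0.15,0.65,0.2,0.6]
    - [-6.8,-1.7,0,-0.17,0.75,0.22,0.6]
    - [-6.8,-1.7,0,-0.17,0.75,0.22,0.6]

```text
time: 8.35
position: [0.5826, -0.0132, 0.0791]
tool_rot: [1.223, 1.56, -0.895]
ft_force: [1.8, -3.1, 1.0]
grip_width: 0.729
grip_force: 30.0
```

>>> carry_out:
  steps:
    - [0,0,0,0,0,-0.1,0.6]
    - [0,0,0,0,0,-0.2,0.6]
    - [0,0,0,0,0,-0.2,0.6]
  squeeze: 12

```text
time: 8.65
position: [0.5825, -0.0132, 0.079]
tool_rot: [1.225, 1.559, -0.895]
ft_force: [-0.6, -1.5, 7.8]
grip_width: 0.731
grip_force: 12.0
```

>>> carry_out:
  steps:
    - [0,0,0,0,0,0,0.75]
    - [0,0,0,0,0,0,0.78]
    - [0,0,0,0,0,0,0.85]
    - [0,0,0,0,0,0,1]
    - [0,0,0,0,0,0,1]
    - [0,0,0,0,0,0,1]
    - [0,0,0,0,0,0,1]

```text
time: 9.35
position: [0.5824, -0.0124, 0.0766]
tool_rot: [1.228, 1.564, -0.891]
ft_force: [0.4, 0.1, 0.9]
grip_width: 0.993
grip_force: 0.0
```

```bash
python3 - <<'E'
from h import *; from bench import ctrl
s=ctrl.get_state();z=rv(s["tool_rot"])[:,2];print("tool z",z.round(3),"retract 15cm:",(-15*z).round(1))
i=ctrl.get_image("scene");cv2.imwrite("pics/s4.png",cv2.resize(i["pixels"][200:360,220:440],None,fx=3.4,fy=3.4,interpolation=2)[...,::-1])
E
```

```text
tool z [ 0.227 -0.924 -0.309] retract 15cm: [-3.4 13.9  4.6]
```

View pics/s4.png

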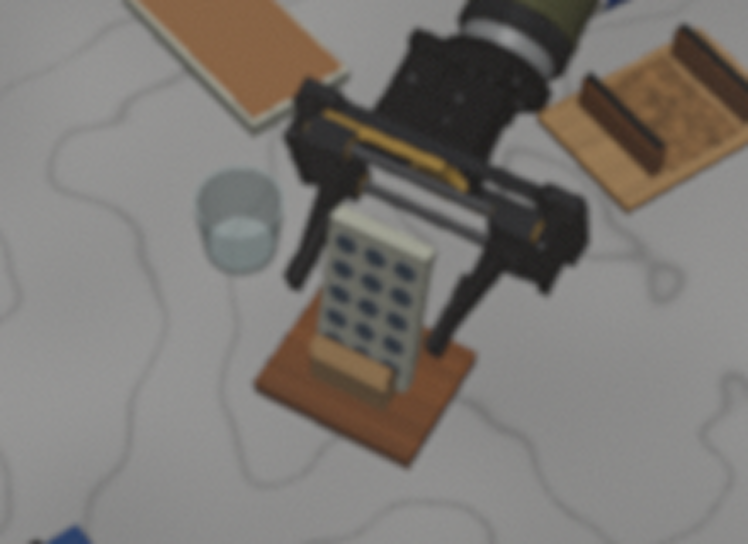

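>>> carry_out:
  steps:
    - [0,0,0,-0.3,1.4,0.5,1]
    - [0,0,0,-0.9,3.7,1.3,1]
    - [0,0,0,-1.6,6.5,2.2,1]
    - [0,0,0,-2.3,9.3,3.1,1]
    - [0,0,0,-2.8,11,6,1]
    - [0,0,0,-2.8,11,10,1]
    - [0,0,0,-2.8,11,15,1]
    - [0,0,0,-2.8,11,20,1]
    - [0,0,0,-2.8,11,22,1]
    - [0,0,0,-2.8,11,22,1]

```text
time: 10.4
position: [0.555, 0.0988, 0.2999]
tool_rot: [1.232, 1.564, -0.883]
ft_force: [0.1, -1.0, -0.1]
grip_width: 1.002
grip_force: 0.0
```

```bash
python3 - <<'E'
from h import *; from bench import ctrl
import pickle
s=ctrl.get_state();print(s["joint_positions"].round(2))
t=np.radians(25)
# second grasp pose: from -v side, pointing +v and down; tool y=+u or -u
for n,y in(("+u",u1),("-u",-u1)):
    R=rot(y,np.cos(t)*v1-np.sin(t)*w1);go(s,R,SL+[0,0,.30]-.15*v1,n)
for n,y in(("down+u",u1),("down-u",-u1)): go(s,rot(y,-w1),SL+[0,0,.30]-.15*v1,n)
d={}
for n in("top","scene"): d[n]=ctrl.get_image(n)
pickle.dump(d,open("d4.pkl","wb"))
E
```

```text
[-1.05  0.45  0.33  1.67  0.91  1.76 -0.65]
+u turn [132.8  32.7   0.4] shift [  5.63 -23.12   0.6 ] tcp [ 0.6113 -0.1325  0.306 ]
-u turn [ -3.2  10.2 179.6] shift [  5.63 -23.12   0.6 ] tcp [ 0.6113 -0.1325  0.306 ]
down+u turn [69.7 17.4  0.2] shift [  6.04 -24.8   -0.49] tcp [ 0.6153 -0.1492  0.295 ]
down-u turn [  25.6 -102.3 -145.7] shift [  6.04 -24.8   -0.49] tcp [ 0.6153 -0.1492  0.295 ]
```

>>> carry_out:
  steps:
    - [69.7,17.4,0,6,-24.8,2,1]
    - [69.7,17.4,0,6,-24.8,2,1]
    - [69.7,17.4,0,6,-24.8,2,1]
    - [69.7,17.4,0,6,-24.8,2,1]
    - [69.7,17.4,0,6,-24.8,2,1]
    - [69.7,17.4,0,6,-24.8,2,1]
    - [69.7,17.4,0,6,-24.8,2,1]
    - [69.7,17.4,0,6,-24.8,2,1]
    - [69.7,17.4,0,6,-24.8,2,1]
    - [69.7,17.4,0,6,-24.8,2,1]

```text
time: 11.5
position: [0.6136, -0.1537, 0.3142]
tool_rot: [-1.943, -2.466, 0.013]
ft_force: [0.3, -0.1, -0.1]
grip_width: 1.005
grip_force: 0.0
```

>>> carry_out:
  steps:
    - [63,15.5,0,-1,0,1,1]
    - [63,15.5,0,-1,0,1,1]
    - [63,15.5,0,-1,0,1,1]
    - [63,15.5,0,-1,0,1,1]
    - [63,15.5,0,-1,0,1,1]
    - [63,15.5,0,-1,0,1,1]
    - [63,15.5,0,-1,0,1,1]
    - [63,15.5,0,-1,0,1,1]
    - [63,15.5,0,-1,0,1,1]
    - [63,15.5,0,-1,0,1,1]

```text
time: 12.5
position: [0.6044, -0.1477, 0.3251]
tool_rot: [-1.296, -1.663, -0.823]
ft_force: [0.1, 0.4, -1.0]
grip_width: 1.001
grip_force: 0.0
```

```bash
python3 - <<'E'
from h import *; from bench import ctrl
import pickle
s=ctrl.get_state();print(s["joint_positions"].round(2),s["position"],rv(s["tool_rot"]).round(2))
t=np.radians(25);R=rot(u1,np.cos(t)*v1-np.sin(t)*w1);go(s,R,SL+[0,0,.20]-.15*v1)
i=ctrl.get_image("wrist");i["s"]=s;pickle.dump(i,open("w5.pkl","wb"));cv2.imwrite("pics/w5.png",i["pixels"][...,::-1])
E
```

```text
[ 0.88  0.86 -0.65  0.97 -0.51  2.05  0.41] [ 0.60437783 -0.14769262  0.32510407] [[-0.1   0.97 -0.22]
 [ 0.41  0.25  0.88]
 [ 0.91 -0.   -0.42]]
 turn [-0.  -0.2 -0.5] shift [  0.69   1.52 -11.91] tcp [ 0.6113 -0.1325  0.206 ]
```

View pics/w5.png

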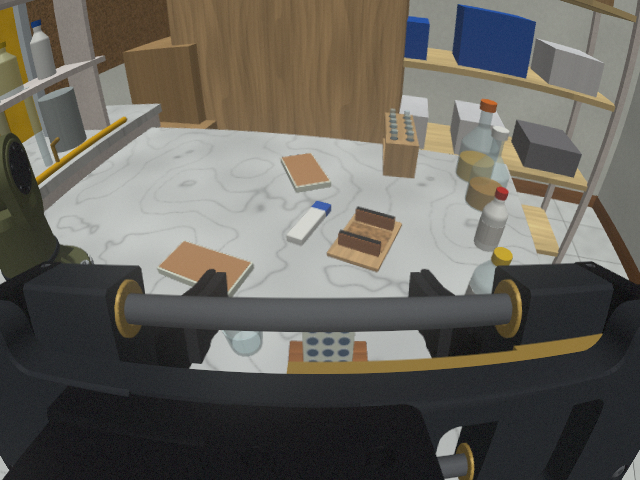

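```bash
cat >> h.py <<'E'
TH=.16
TL=H((Rn.from_rotvec(-TH*u1)).as_matrix()@np.c_[u1,-w1,v1],SL+.0075*v1+.0602*w1)   # leaning tile
UPT=-TL[:3,1]
G2=TL[:3,3]+.010*UPT
def R2(t): t=np.radians(t);return rot(u1,np.cos(t)*v1-np.sin(t)*w1)
E
python3 - <<'E'
from h import *; from bench import ctrl
s=ctrl.get_state()
for t in(25,32):
    R=R2(t);z=R.apply([0,0,1]);go(s,R,G2-.12*z,f"standoff{t}");go(s,R,G2,"grasp")
E
```

```text
standoff25 turn [-0.3 -0.2 -0.3] shift [ -0.43   6.75 -19.79] tcp [ 0.5993 -0.0836  0.1268]
grasp turn [-0.3 -0.2 -0.3] shift [ -3.    17.32 -24.86] tcp [0.5736 0.0221 0.076 ]
standoff32 turn [-7.1 -1.9 -0.3] shift [ -0.57   7.33 -18.71] tcp [ 0.598  -0.0779  0.1376]
grasp turn [-7.1 -1.9 -0.3] shift [ -2.98  17.21 -25.07] tcp [0.5738 0.021  0.074 ]
```

>>> carry_out:
  steps:
    - [0,0,0,0,0,-4,1]
    - [0,0,0,-0.2,2,-8,1]
    - [0,0,0,-0.4,4,-12,1]
    - [0,0,-0.3,-0.4,6.7,-16,1]
    - [-0.3,-0.2,-0.3,-0.4,6.7,-19,1]
    - [-0.3,-0.2,-0.3,-0.4,6.7,-19.8,1]
    - [-0.3,-0.2,-0.3,-0.4,6.7,-19.8,1]
    - [-0.3,-0.2,-0.3,-0.4,6.7,-19.8,1]

```text
time: 13.35
position: [0.6012, -0.0835, 0.1299]
tool_rot: [-1.311, -1.673, -0.827]
ft_force: [1.8, 0.1, 0.6]
grip_width: 0.999
grip_force: 0.0
```

```bash
python3 - <<'E'
from h import *; from bench import ctrl
import pickle
s=ctrl.get_state();print(s["joint_positions"].round(2))
R=R2(25);z=R.apply([0,0,1]);go(s,R,G2-.12*z,f"standoff");go(s,R,G2,"grasp")
i=ctrl.get_image("wrist");i["s"]=s;pickle.dump(i,open("w6.pkl","wb"));p=i["pixels"]
hsv=cv2.cvtColor(p,cv2.COLOR_RGB2HSV);Hh,S,V=[hsv[...,k].astype(int) for k in range(3)]
P=lambda T:wproj(i,np.array([[a*.032,-.06,b*.006] for a in(-1,1) for b in(-1,1)])@T[:3,:3].T+T[:3,3]).round(0).tolist()
print("pred top corners",P(TL))
m=((Hh>95)&(Hh<130)&(S>35)).astype(np.uint8);n,l,st,c=cv2.connectedComponentsWithStats(m)
print([(c[k].round(0).tolist(),int(st[k,4])) for k in range(1,n) if 25<st[k,4]<2000])
E
```

```text
[ 0.86  0.95 -0.6   1.24 -0.42  1.73  0.62]
standoff turn [ 0.7  0.3 -0. ] shift [-0.19 -0.01 -0.32] tcp [ 0.5993 -0.0836  0.1268]
grasp turn [ 0.7  0.3 -0. ] shift [-2.77 10.56 -5.39] tcp [0.5736 0.0221 0.076 ]
pred top corners [[268.0, 180.0], [270.0, 173.0], [365.0, 180.0], [363.0, 174.0]]
[([418.0, 3.0], 167), ([504.0, 10.0], 1731), ([313.0, 128.0], 202), ([286.0, 204.0], 286), ([315.0, 204.0], 286), ([344.0, 205.0], 286), ([288.0, 232.0], 260), ([315.0, 232.0], 260), ([343.0, 232.0], 256), ([289.0, 257.0], 223), ([315.0, 257.0], 230), ([342.0, 257.0], 225), ([290.0, 280.0], 195), ([315.0, 280.0], 201), ([341.0, 280.0], 191), ([629.0, 302.0], 32), ([599.0, 301.0], 34), ([616.0, 318.0], 26), ([625.0, 321.0], 55), ([609.0, 327.0], 34), ([618.0, 338.0], 69), ([40.0, 349.0], 64), ([610.0, 349.0], 26), ([51.0, 357.0], 110), ([578.0, 355.0], 122), ([14.0, 354.0], 28), ([618.0, 357.0], 86), ([24.0, 360.0], 40), ([7.0, 367.0], 98), ([69.0, 356.0], 30), ([585.0, 361.0], 42), ([597.0, 360.0], 28), ([542.0, 362.0], 43), ([635.0, 366.0], 38), ([530.0, 366.0], 63), ([31.0, 375.0], 93), ([60.0
[... 1307 characters left out ...]
[101.0, 440.0], 45), ([577.0, 442.0], 32), ([623.0, 440.0], 28), ([502.0, 443.0], 55), ([101.0, 445.0], 31), ([150.0, 451.0], 42), ([163.0, 449.0], 30), ([309.0, 450.0], 35), ([111.0, 450.0], 29), ([502.0, 449.0], 27), ([527.0, 452.0], 40), ([122.0, 454.0], 46), ([355.0, 452.0], 37), ([617.0, 456.0], 82), ([97.0, 452.0], 30), ([372.0, 457.0], 29), ([587.0, 457.0], 43), ([409.0, 458.0], 39), ([500.0, 457.0], 29), ([147.0, 461.0], 31), ([337.0, 461.0], 27), ([542.0, 462.0], 57), ([602.0, 461.0], 29), ([326.0, 471.0], 77), ([237.0, 466.0], 36), ([416.0, 465.0], 41), ([514.0, 466.0], 30), ([565.0, 468.0], 27), ([525.0, 469.0], 32), ([77.0, 472.0], 34), ([430.0, 476.0], 43), ([516.0, 476.0], 27)]
```

```bash
python3 - <<'E'
from h import *
import pickle
from scipy.optimize import least_squares
i=pickle.load(open("w6.pkl","rb"))
hsv=cv2.cvtColor(i["pixels"],cv2.COLOR_RGB2HSV);Hh,S=[hsv[...,k].astype(int) for k in(0,1)]
n,l,st,c=cv2.connectedComponentsWithStats(((Hh>95)&(Hh<130)&(S>35)).astype(np.uint8))
w=np.array([c[k] for k in range(1,n) if 150<st[k,4]<320 and 270<c[k][0]<360 and 190<c[k][1]<290])
w=w[np.argsort(w[:,1])].reshape(4,3,2);w=np.array([r[np.argsort(r[:,0])] for r in w]).reshape(-1,2)
def T(p):
    th=p[0];R=Rn.from_rotvec(-th*u1)*Rn.from_rotvec(p[5]*w1)
    return H(R.as_matrix()@np.c_[u1,-w1,v1],SL+p[1]*v1+p[2]*u1+.0602*w1)
def f(p):
    t=T(p);X=np.array([[a*p[3],b*p[4],-.006] for b in(-2,-1,0,1) for a in(-1,0,1)])
    return (wproj(i,X@t[:3,:3].T+t[:3,3])-w).ravel()
r=least_squares(f,[.16,.0075,0,.02,.022,0],x_scale=[.1,.01,.01,.01,.01,.1]);print(r.x.round(4),np.abs(r.fun).max(), T(r.x)[:3,3],TL[:3,3])
E
```

```text
[ 0.1556  0.0063 -0.0008  0.0195  0.0213  0.0009] 0.13558511456216138 [0.57758734 0.002463   0.0742    ] [0.57804322 0.00381111 0.0742    ]
```

```bash
sed -i 's/^TH=.16/TH=.156/; s/SL+.0075\*v1+.0602/SL+.0066*v1-.0007*u1+.0602/' h.py; python3 - <<'E'
from h import *; from bench import ctrl
s=ctrl.get_state();R=R2(25);z=R.apply([0,0,1]);print(z)
for k in(.12,.04,.02,0):go(s,R,G2-k*z,k)
E
```

```text
[-0.21464826  0.88052253 -0.42261826]
0.12 turn [ 0.7  0.4 -0. ] shift [-0.26 -0.09 -0.36] tcp [ 0.5989 -0.0847  0.1268]
0.04 turn [ 0.7  0.4 -0. ] shift [-1.98  6.96 -3.74] tcp [ 0.5817 -0.0142  0.093 ]
0.02 turn [ 0.7  0.4 -0. ] shift [-2.4   8.72 -4.58] tcp [0.5774 0.0034 0.0845]
0 turn [ 0.7  0.4 -0. ] shift [-2.83 10.48 -5.43] tcp [0.5731 0.021  0.076 ]
```

>>> carry_out:
  steps:
    - [0.7,0.4,0,-0.3,0,-0.4,1]
    - [0.7,0.4,0,-0.7,1.7,-1.2,1]
    - [0.7,0.4,0,-1.1,3.5,-2,1]
    - [0.7,0.4,0,-1.5,5.2,-2.9,1]
    - [0.7,0.4,0,-2,7,-3.7,1]
    - [0.7,0.4,0,-2.4,8.5,-4.5,1]
    - [0.7,0.4,0,-2.6,9.6,-5,1]
    - [0.7,0.4,0,-2.8,10.5,-5.4,1]
    - [0.7,0.4,0,-2.8,10.5,-5.4,1]
    - [0.7,0.4,0,-2.8,10.5,-5.4,1]

```text
time: 14.4
position: [0.5728, 0.021, 0.0749]
tool_rot: [-1.304, -1.658, -0.83]
ft_force: [0.8, -0.3, -0.4]
grip_width: 1.001
grip_force: 0.0
```

```bash
python3 - <<'E'
from h import *; from bench import ctrl
s=ctrl.get_state();R=R2(25);z=R.apply([0,0,1]);go(s,R,G2);print(s["ft_force"])
E
```

```text
turn [-0.1 -0.1  0. ] shift [0.03 0.   0.12] tcp [0.5731 0.021  0.076 ]
[ 0.83657034 -0.30515318 -0.41577925]
```

Excellent. Closing.

>>> carry_out:
  steps:
    - [0,0,0,0,0,0,0.8]
    - [0,0,0,0,0,0,0.76]
    - [0,0,0,0,0,0,0.6]
    - [0,0,0,0,0,0,0.6]
    - [0,0,0,0,0,0,0.6]
    - [0,0,0,0,0,0,0.6]
  squeeze: 30

```text
time: 15.0
position: [0.5726, 0.0215, 0.0748]
tool_rot: [-1.304, -1.658, -0.83]
ft_force: [0.1, -0.1, 1.1]
grip_width: 0.727
grip_force: 30.0
```

```bash
python3 - <<'E'
from h import *; from bench import ctrl
import json
s=ctrl.get_state();print(s["position"],s["tool_rot"],s["ft_force"],s["grip_force"],s["grip_width"])
REL2=np.linalg.inv(H(rv(s["tool_rot"]),s["position"]))@TL;np.save("rel2.npy",REL2)
E
```

```text
[0.5726459  0.02147313 0.07479161] [-1.30368845 -1.65772876 -0.83040329] [ 0.05771386 -0.1265841   1.13756808] 29.9835613835603 0.7272573389392871
```

>>> carry_out:
  steps:
    - [0,0,0,-0.05,0.2,1,0.6]
    - [0,0,0,-0.1,0.4,2.5,0.6]
    - [0,0,0,-0.15,0.6,4,0.6]
    - [0,0,0,-0.2,0.9,6,0.6]
    - [0,0,0,-0.3,1.2,8,0.6]
    - [0,0,0,-0.3,1.2,12,0.6]
    - [0,0,0,-0.3,1.2,16,0.6]
    - [0,0,0,-0.3,1.2,20,0.6]
    - [0,0,0,-0.3,1.2,24,0.6]
    - [0,0,0,-0.3,1.2,26,0.6]
    - [0,0,0,-0.3,1.2,26,0.6]

```text
time: 16.1
position: [0.5698, 0.0345, 0.338]
tool_rot: [-1.302, -1.664, -0.832]
ft_force: [-0.0, -0.3, -2.2]
grip_width: 0.732
grip_force: 30.0
```

```bash
cat >> h.py <<'E'
u3,v3,w3=ax(-8.95); RD=np.array([.5675,-.2785,.040])
E
python3 - <<'E'
from h import *; from bench import ctrl
s=ctrl.get_state();print(s["joint_positions"].round(2))
go(s,rot(u3,-w3),RD-.17*v3+[0,0,.30],"look")
E
```

```text
[ 0.89  0.62 -0.75  1.38 -0.62  1.77  0.4 ]
look turn [-65.3  -2.6 -20.3] shift [ -2.88 -48.09  -1.7 ] tcp [ 0.5411 -0.4464  0.321 ]
```

>>> carry_out:
  steps:
    - [-65.3,-2.6,-20.3,-2.9,-48,-1.7,0.6]
    - [-65.3,-2.6,-20.3,-2.9,-48,-1.7,0.6]
    - [-65.3,-2.6,-20.3,-2.9,-48,-1.7,0.6]
    - [-65.3,-2.6,-20.3,-2.9,-48,-1.7,0.6]
    - [-65.3,-2.6,-20.3,-2.9,-48,-1.7,0.6]
    - [-65.3,-2.6,-20.3,-2.9,-48,-1.7,0.6]
    - [-65.3,-2.6,-20.3,-2.9,-48,-1.7,0.6]
    - [-65.3,-2.6,-20.3,-2.9,-48,-1.7,0.6]
    - [-65.3,-2.6,-20.3,-2.9,-48,-1.7,0.6]
    - [-65.3,-2.6,-20.3,-2.9,-48,-1.7,0.6]
    - [-65.3,-2.6,-20.3,-2.9,-48,-1.7,0.6]
    - [-65.3,-2.6,-20.3,-2.9,-48,-1.7,0.6]

```text
time: 17.3
position: [0.5393, -0.4466, 0.3141]
tool_rot: [-2.387, -2.029, -0.001]
ft_force: [0.2, 0.5, -1.6]
grip_width: 0.732
grip_force: 30.0
```

```bash
python3 - <<'E'
from h import *; from bench import ctrl
import pickle
s=ctrl.get_state();print(s["joint_positions"].round(2));go(s,rot(u3,-w3),RD-.17*v3+[0,0,.30],"look")
i=ctrl.get_image("wrist");i["s"]=s;pickle.dump(i,open("w7.pkl","wb"));p=i["pixels"]
hsv=cv2.cvtColor(p,cv2.COLOR_RGB2HSV);Hh,S,V=[hsv[...,k].astype(int) for k in range(3)]
m=((abs(Hh-111)<12)&(S>120)&(V>50)).astype(np.uint8)
n,l,st,c=cv2.connectedComponentsWithStats(m)
print([(c[k].round(0).tolist(),st[k].tolist()) for k in range(1,n) if st[k,4]>80])
print("pred base corners",wproj(i,[RD-[0,0,.03]+a*.05*u3+b*.075*v3 for a in(-1,1) for b in(-1,1)]).round(0).tolist())
R=np.load("rel2.npy");T=H(rv(s["tool_rot"]),s["position"])@R
print("tile corners",wproj(i,np.array([[a*.032,b*.06,-.006] for a in(-1,1) for b in(-1,1)])@T[:3,:3].T+T[:3,3]).round(0).tolist())
cv2.imwrite("pics/w7.png",p[...,::-1])
E
```

```text
[ 0.93  0.45 -0.43  1.13  0.18  1.61  0.39]
look turn [-0.4 -0.3  0.3] shift [0.17 0.02 0.69] tcp [ 0.5411 -0.4464  0.321 ]
[([321.0, 74.0], [282, 13, 79, 113, 3578])]
pred base corners [[281.0, 126.0], [281.0, 13.0], [361.0, 125.0], [360.0, 13.0]]
tile corners [[227.0, 209.0], [261.0, 412.0], [415.0, 209.0], [379.0, 412.0]]
```

View pics/w7.png

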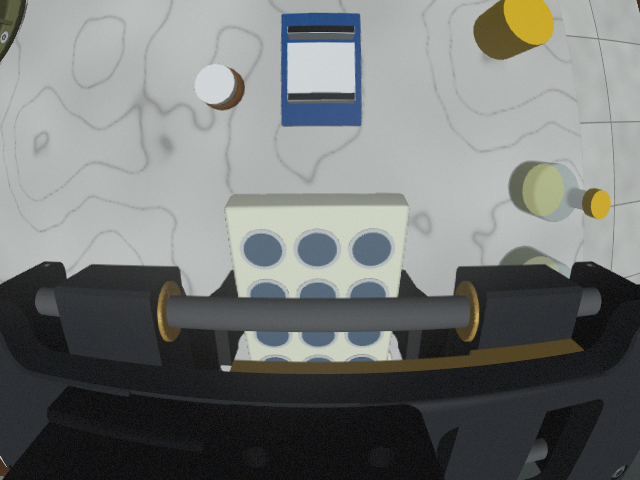

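The blue base spans (282,13)–(361,126), matching my reader estimate to within 1 px. The tile is held wells toward the camera, its top row of wells at about (263,249), (317,248) and (372,247). I'll refine both poses.

```bash
python3 - <<'E'
from h import *
import pickle
from scipy.optimize import least_squares
i=pickle.load(open("w7.pkl","rb"));s=i["s"];p=i["pixels"]
hsv=cv2.cvtColor(p,cv2.COLOR_RGB2HSV);Hh,S,V=[hsv[...,k].astype(int) for k in range(3)]
m=((abs(Hh-111)<12)&(S>120)&(V>50)).astype(np.uint8)
cs,_=cv2.findContours(m,0,1);c=max(cs,key=cv2.contourArea)[:,0]
print("reader",cv2.minAreaRect((wcast(i,c,.010)[:,:2]*1000).astype(np.float32)))
print("profile",V[188:216,290].tolist())
print(V[240,218:236].tolist(),V[240,395:415].tolist())
n,l,st,c=cv2.connectedComponentsWithStats(((Hh>95)&(Hh<130)&(S>35)).astype(np.uint8))
print([(c[k].round(1).tolist(),st[k].tolist()) for k in range(1,n) if st[k,4]>300 and 180<c[k][1]<350 and 230<c[k][0]<400])
R=np.load("rel2.npy");T=H(rv(s["tool_rot"]),s["position"])@R
X=np.array([[a*.0195,-.0426,-.006] for a in(-1,0,1)]);print("pred row1",wproj(i,X@T[:3,:3].T+T[:3,3]).round(1).tolist())
X=np.array([[0,-.06,-.006],[0,-.06,.006]]);print("pred edges",wproj(i,X@T[:3,:3].T+T[:3,3]).round(1).tolist())
E
```

```text
reader ((567.9194946289062, -278.9248352050781), (147.9558563232422, 97.68380737304688), 81.13562774658203)
profile [179, 180, 181, 180, 178, 157, 143, 139, 140, 139, 144, 139, 140, 145, 145, 146, 144, 159, 184, 200, 206, 209, 212, 211, 212, 210, 208, 210]
[187, 186, 188, 186, 185, 185, 186, 186, 185, 186, 147, 176, 194, 208, 211, 212, 208, 209] [209, 211, 209, 208, 210, 208, 208, 210, 202, 192, 170, 175, 185, 187, 188, 188, 186, 187, 188, 188]
[([316.9, 249.3], [298, 233, 39, 33, 1016]), ([371.2, 248.9], [352, 233, 39, 33, 995]), ([262.3, 249.6], [244, 234, 38, 33, 986]), ([267.1, 291.1], [251, 283, 35, 16, 431]), ([317.3, 291.5], [300, 283, 36, 16, 476]), ([367.9, 290.8], [350, 282, 36, 17, 464]), ([272.4, 337.5], [257, 331, 32, 16, 402]), ([363.4, 337.2], [348, 331, 32, 15, 392]), ([317.8, 337.9], [302, 332, 33, 15, 397])]
pred row1 [[266.7, 252.1], [321.2, 252.2], [375.6, 252.1]]
pred edges [[321.5, 207.9], [321.2, 193.6]]
```

```bash
cat >> h.py <<'E'
import os
RD=np.array([.5679,-.2789,.040])
def lay(h): return H(np.c_[u3,-v3,-w3],RD+[0,0,.006+h]+.0014*u3-.0007*v3)
E
python3 - <<'E'
from h import *; from bench import ctrl
s=ctrl.get_state();r=np.load("rel2.npy")
for h in(.08,.02,0):tile_go(s,lay(h),r,h)
E
```

```text
0.08 turn [-16.1   2.3   0.1] shift [  2.91  16.9  -20.81] tcp [ 0.5694 -0.2762  0.107 ]
0.02 turn [-16.1   2.3   0.1] shift [  2.91  16.9  -26.81] tcp [ 0.5694 -0.2762  0.047 ]
0 turn [-16.1   2.3   0.1] shift [  2.91  16.9  -28.81] tcp [ 0.5694 -0.2762  0.027 ]
```

>>> carry_out:
  steps:
    - [-8,1.1,0,1,4,0,0.6]
    - [-16.1,2.3,0.1,2,9,0,0.6]
    - [-16.1,2.3,0.1,2.9,13,-3,0.6]
    - [-16.1,2.3,0.1,2.9,16.9,-7,0.6]
    - [-16.1,2.3,0.1,2.9,16.9,-11,0.6]
    - [-16.1,2.3,0.1,2.9,16.9,-15,0.6]
    - [-16.1,2.3,0.1,2.9,16.9,-18,0.6]
    - [-16.1,2.3,0.1,2.9,16.9,-20.8,0.6]
    - [-16.1,2.3,0.1,2.9,16.9,-20.8,0.6]
    - [-16.1,2.3,0.1,2.9,16.9,-20.8,0.6]
    - [-16.1,2.3,0.1,2.9,16.9,-20.8,0.6]

```text
time: 18.45
position: [0.5708, -0.277, 0.1118]
tool_rot: [2.235, 1.906, -0.31]
ft_force: [0.0, -1.2, -1.3]
grip_width: 0.728
grip_force: 30.0
```

```bash
python3 - <<'E'
from h import *; from bench import ctrl
s=ctrl.get_state();r=np.load("rel2.npy")
for h in(.08,.02,0):tile_go(s,lay(h),r,h)
E
```

```text
0.08 turn [ 0.2  0.4 -0. ] shift [-0.14  0.08 -0.48] tcp [ 0.5694 -0.2762  0.107 ]
0.02 turn [ 0.2  0.4 -0. ] shift [-0.14  0.08 -6.48] tcp [ 0.5694 -0.2762  0.047 ]
0 turn [ 0.2  0.4 -0. ] shift [-0.14  0.08 -8.48] tcp [ 0.5694 -0.2762  0.027 ]
```

>>> carry_out:
  steps:
    - [0.2,0.4,0,-0.1,0.1,-2,0.6]
    - [0.2,0.4,0,-0.1,0.1,-4,0.6]
    - [0.2,0.4,0,-0.1,0.1,-6,0.6]
    - [0.2,0.4,0,-0.1,0.1,-7,0.6]
    - [0.2,0.4,0,-0.1,0.1,-7.5,0.6]
    - [0.2,0.4,0,-0.1,0.1,-7.5,0.6]
    - [0.2,0.4,0,-0.1,0.1,-7.5,0.6]

```text
time: 19.15
position: [0.5691, -0.2766, 0.0355]
tool_rot: [2.241, 1.912, -0.317]
ft_force: [0.4, 0.4, -1.5]
grip_width: 0.728
grip_force: 30.0
```

```bash
python3 - <<'E'
from h import *; from bench import ctrl
s=ctrl.get_state();r=np.load("rel2.npy")
tile_go(s,lay(0),r,0)
E
```

```text
0 turn [ 0.  -0.1  0. ] shift [ 0.02  0.04 -0.85] tcp [ 0.5694 -0.2762  0.027 ]
```

>>> carry_out:
  steps:
    - [0,0,0,0,0,-0.2,0.6]
    - [0,0,0,0,0,-0.4,0.6]
    - [0,0,0,0,0,-0.55,0.6]
    - [0,0,0,0,0,-0.65,0.6]
    - [0,0,0,0,0,-0.7,0.6]
    - [0,0,0,0,0,-0.7,0.6]
  squeeze: 12

```text
time: 19.75
position: [0.5684, -0.2764, 0.0276]
tool_rot: [2.242, 1.913, -0.318]
ft_force: [0.4, -0.2, -0.7]
grip_width: 0.735
grip_force: 12.0
```

>>> carry_out:
  steps:
    - [0,0,0,0,0,-0.05,0.6]
    - [0,0,0,0,0,-0.1,0.6]
    - [0,0,0,0,0,-0.1,0.6]

```text
time: 20.05
position: [0.5685, -0.2764, 0.0271]
tool_rot: [2.242, 1.912, -0.318]
ft_force: [-1.6, 1.0, 1.8]
grip_width: 0.736
grip_force: 12.0
```

>>> carry_out:
  steps:
    - [0,0,0,0.07,0,0,0.6]
    - [0,0,0,0.07,0,-0.05,0.6]
    - [0,0,0,0.07,0,-0.1,0.6]
    - [0,0,0,0.07,0,-0.15,0.6]
    - [0,0,0,0.07,0,-0.15,0.6]
  squeeze: 6

```text
time: 20.55
position: [0.5691, -0.2767, 0.0262]
tool_rot: [2.242, 1.912, -0.319]
ft_force: [-3.8, 1.4, 7.5]
grip_width: 0.732
grip_force: 6.0
```

Firm contact at 7.5 N. Release.

>>> carry_out:
  steps:
    - [0,0,0,0,0,0.05,0.74]
    - [0,0,0,0,0,0.05,0.78]
    - [0,0,0,0,0,0.05,0.85]
    - [0,0,0,0,0,0.05,1]
    - [0,0,0,0,0,0.05,1]
    - [0,0,0,0,0,0.05,1]

```text
time: 21.15
position: [0.5691, -0.2764, 0.0255]
tool_rot: [2.242, 1.913, -0.318]
ft_force: [-0.2, 0.0, -0.3]
grip_width: 0.981
grip_force: 0.0
```

```bash
python3 - <<'E'
from h import *; from bench import ctrl
s=ctrl.get_state();print(s["ft_force"],-rv(s["tool_rot"])[:,2]*15)
E
```

```text
[-1.65562430e-01  5.65289993e-05 -3.10721859e-01] [ 0.70632807  4.06172577 14.4223259 ]
```

>>> carry_out:
  steps:
    - [0,0,0,0.1,0.3,1,1]
    - [0,0,0,0.2,0.8,3,1]
    - [0,0,0,0.3,1.7,6,1]
    - [0,0,0,0.5,2.8,10,1]
    - [0,0,0,0.7,4.1,14.4,1]
    - [8,-1,0,0,-1,19,1]
    - [16,-2.3,0,-1,-6,24,1]
    - [16,-2.3,0,-2,-11,27,1]
    - [16,-2.3,0,-2.5,-14,27,1]
    - [16,-2.3,0,-2.5,-14,27,1]
    - [16,-2.3,0,-2.5,-14,27,1]

```text
time: 22.25
position: [0.5421, -0.4223, 0.2977]
tool_rot: [-2.394, -2.028, 0.006]
ft_force: [0.9, -0.3, -0.7]
grip_width: 1.0
grip_force: 0.0
```

```bash
python3 - <<'E'
from h import *; from bench import ctrl
s=ctrl.get_state();print(s["position"],s["qd"].round(3))
i=ctrl.get_image("wrist");i["s"]=s;p=i["pixels"]
hsv=cv2.cvtColor(p,cv2.COLOR_RGB2HSV);Hh,S,V=[hsv[...,k].astype(int) for k in range(3)]
m=((abs(Hh-111)<12)&(S>120)&(V>50)).astype(np.uint8);cs,_=cv2.findContours(m,0,1);c=np.vstack([k[:,0] for k in cs if cv2.contourArea(k)>150])
print("reader",cv2.minAreaRect((wcast(i,c,.010)[:,:2]*1000).astype(np.float32)))
mw=((Hh>95)&(Hh<118)&(S>35)&(m==0)).astype(np.uint8);n,l,st,cc=cv2.connectedComponentsWithStats(mw)
w=np.array([cc[k] for k in range(1,n) if 60<st[k,4]<500 and cc[k][1]<240 and 270<cc[k][0]<380])
q=wcast(i,w,.052)[:,:2]*1000;print(len(w),q.mean(0),cv2.minAreaRect(q.astype(np.float32)))
cv2.imwrite("pics/w8.png",p[...,::-1])
t=ctrl.get_image("top")
for nm,px in(("beaker",(358,235)),("jar",(492,244)),("case",(223,226))):
    import pickle
    d=pickle.load(open("d0.pkl","rb"))["top"]["pixels"];x,y=px;a=d[y-20:y+20,x-30:x+30].astype(int);b=t["pixels"][y-20:y+20,x-30:x+30].astype(int);print(nm,"changed px",int((abs(a-b).max(2)>40).sum()))
E
```

```text
[ 0.54208668 -0.42233669  0.29774321] [-0.041 -0.015 -0.057  0.076 -0.044 -0.01  -0.026]
reader ((567.5993041992188, -278.62335205078125), (147.29733276367188, 98.54043579101562), 81.06866455078125)
16 [ 565.17403004 -280.82999449] ((559.255859375, -277.7875671386719), (86.17774200439453, 56.20347595214844), 81.32255554199219)
beaker changed px 0
jar changed px 0
case changed px 0
```

```bash
python3 - <<'E'
from h import *; from bench import ctrl
s=ctrl.get_state();i=ctrl.get_image("wrist");i["s"]=s
hsv=cv2.cvtColor(i["pixels"],cv2.COLOR_RGB2HSV);Hh,S,V=[hsv[...,k].astype(int) for k in range(3)]
m=((abs(Hh-111)<12)&(S>120)&(V>50));n,l,st,cc=cv2.connectedComponentsWithStats(((Hh>95)&(Hh<118)&(S>35)&~m).astype(np.uint8))
k=[k for k in range(1,n) if 60<st[k,4]<500 and cc[k][1]<240 and 270<cc[k][0]<380]
q=wcast(i,cc[k],.052)[:,:2]-[.5677,-.2787];q=np.c_[q@u3[:2],q@v3[:2]]*1000
print(np.c_[q,st[k,4]].round(1).tolist())
g=q[(abs(q[:,0])<26)&(abs(q[:,1])<50)];print(len(g),g.mean(0),cv2.minAreaRect(g.astype(np.float32)))
E
```

```text
[[-0.6, 59.9, 115.0], [-19.7, 42.6, 113.0], [-0.1, 42.5, 115.0], [19.3, 42.8, 113.0], [44.4, -22.2, 92.0], [-19.6, 21.0, 120.0], [-0.3, 21.1, 119.0], [19.3, 21.3, 117.0], [-19.3, -0.4, 122.0], [0.0, -0.3, 122.0], [19.6, -0.4, 123.0], [-19.1, -21.9, 125.0], [0.2, -21.8, 124.0], [19.7, -21.6, 123.0], [0.3, -43.2, 122.0], [19.8, -43.2, 121.0], [-19.2, -43.4, 119.0], [0.2, -73.9, 61.0]]
15 [ 0.06512783 -0.33345123] ((0.07706451416015625, -0.2814979553222656), (39.025733947753906, 86.02183532714844), 0.37053120136260986)
```

The tile lies wells up, within 0.4 mm of the middle and 0.4° of square. The gripper is clear of it and the three loose items haven't moved, so I'm handing the job in.

```bash
python3 -c "
from bench import ctrl
print(ctrl.close_job())"
```

```text
the job is handed in; nothing more can be done
None
```

The job is handed in: the tile was stood on end in the slotted block and let go, taken again from the other side, and laid wells up on the reading stand, measured within about 0.4 mm of the middle and 0.4° of square, with the pen case, beaker and jar unmoved.

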